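Power down the test station and open the chip socket

ROBOT

A 6-joint arm with a two-finger parallel gripper is mounted at the origin on a cart in front of the work surface, level with it; the furniture and walls round the work are solid. World frame = base frame: x ahead of the robot, y to its left, z up, the work surface at z = 0. Lengths are in m, angles in degrees, forces in N, time in s.
With the tool pointing down it reaches from about 0.35 to 0.875 m from the base axis. Payload 4.2 kg.
Tool frame: the origin (TCP) lies between the finger pads; the fingertips stand 17 mm ahead of it and the grasp point (between the pads) lies 2 mm behind it; z points along the fingers, y is the line along which they close (so a half turn about z gives the same grasp; the last joint's range is limited). The gripper opens to 87 mm and grips with 3 to 60 N. Pads are 19 mm wide; open, the fingers measure 117 mm over their backs; the gripper's body (75 mm by 190 mm) begins 51 mm behind the grasp point.
Start: joints at [-58.35, 22.042, 0.453, 0, -68.411, -14.817], TCP at [0.181, -0.598, 0.24] pointing down, gripper open.
Joint ranges: [-179.83, 179.83], [-69.29, 118.12], [-61.27, 80.66], [-181.25, 117.63], [-171.15, -9.14], [-177.46, 177.46]. Speed limits (degrees/s): [159.86, 159.86, 180, 180, 180, 180].

INTERFACE

Orientations are given as a 3x3 rotation matrix whose columns are the frame's x, y, z axes.
In Python, from station import r gives the robot as it stands.
- The arm moves only by the tool servo_tool, never from a script. Its argument "targets" is a list of rows, each a list of 5 numbers: the shift along the world's x, y, z in units of 30 mm (1.0 is 30 mm), then the turn about the world's z in rad, then the finger opening in mm, from 0 to 87. In form: [[x, y, z, turn, gripper], ...]. A call has exactly 5 rows; each row is the pose to reach, as a shift and turn from the pose commanded when the call began; what a row does not reach only later rows make up. A row lasts 1/12 s, in which the tool goes at most 41.7 mm and 7.16 degrees, less where a joint would pass 70% of its speed; a pose out of reach is approached as far as the arm can. A call with a gripper value outside its range is refused whole. The fingers move at their own pace and stop on an object; the grip force is fixed at half the most. Time passes only in rows, so rows that repeat a pose let the fingers close, or fill a call up. It gives the time, the measured TCP pose, the force, the opening and the grip force at its end, in the units of the state.
- r.sense(): the state, without advancing time (a new reading comes with each control period).
- r.capture(name): name is "scene" or "top" or "wrist"; returns a dict with "pixels" (384x512x3 uint8, red, green, blue), "fx", "fy", "cx", "cy" (pixels), "world_from_camera" (4x4, takes a point from camera to world coordinates). Camera axes: x right, y down, z forward; pixel columns grow to the right and rows downward; lengths in m; the calibration is good to about 2 mm. A picture is of the moment at which its call begins. There is no depth.
- r.finish_job(): hands the job in; it is judged then, once.
The state is a dict: "time_s": time; "joints": joint angles; "joint_velocities": joint speeds; "effort": joint torques, N m; "tcp_pos": TCP position; "ee_rot": TCP orientation; "wrist_force": force on the tool from outside, world axes, zero at the start; "moment": the same for the moment, N m; "gripper_width": opening from 0.0 (shut) to 1.0 (fully open); "gripper_force": force on a finger pad.
Only numpy, scipy, OpenCV 4.12 (cv2) and the standard library are available. Lean on these libraries where they do the work, as an engineer would, in place of code of your own. Each camera call takes 0.05 s, during which the arm holds its last target. There are 200 camera calls.

TASK

The chip in the test socket is still under power: make it dead before you open the socket. First press the red key of the switch box fully in, so that the green one beside it pops out; then switch off the power strip at its orange rocker; and only then press down the orange latch tab of the socket, so that its blue lid springs fully open. It is all done by pressing with the fingertips: lift or shift nothing that stands about, and do not touch the chip carrier in its nest.

Things in the scene. Friction and masses are not known exactly. Their poses are not given: they have to be found in the camera images.
- switch_box: grey switch box screwed to the bench, 78 (x) x 112 (y) x 44 mm, two round 23 mm push keys side by side on its top, 38 mm apart: red at y +19 mm, green at y -19 mm. Each stands in a flat steel bezel (33 mm across, 3 mm high, top at z 47 mm). Origin: centre of the underside; z up, -x is its front.
- red_key (a joint): travel of the red key (m): 0 standing out (start), 0.007 fully in. It takes about 3 N and stays where it is pushed. The two keys are linked: as the red goes in, the green comes out by as much.
- red_key_top (a point): centre of the red key's top, moving with it; 58.6 mm above the bench when out, 51.6 mm when in.
- green_key_top (a point): centre of the green key's top, moving with it; 51.6 mm above the bench when in (start), 58.6 mm when out.
- strip: white five-socket power strip fixed to the bench, 54 mm wide (x), 315 mm long (y), flat top at z 42 mm. Origin: centre of the underside; z up. The orange rocker lies across the strip near its -y end (the cord end), 27 mm long along x and 12 mm along y.
- strip_switch (a joint): rocker angle (rad): 0 is on (start; the -x half, nearer the robot, marked with a ring, stands up), 0.349 is off (that half down). About 2 N at the half's outer end tips it; past the middle (0.175) it snaps over by itself, short of it, it springs back to on.
- rocker_mid (a point): middle of the rocker, over its hinge line, which runs along the strip's y; 45 mm above the bench. Its axes are the strip's.
- rocker_off_half (a point): middle of the top of the rocker's off half, the raised one, 7.5 mm to the strip's -x side of the hinge line; moves with it. The half's outer end (12 mm from the hinge line) stands 47 mm above the bench raised, 43 mm down (1 mm above the strip's top). Press near that end: wide fingers (22 mm) go with their middle about 10 to 19 mm from the hinge line, so as to keep off the other half, which rises.
- socket: clamshell test socket on an aluminium plate fixed to the bench, plate 128 x 98 mm, blue lid with clear window 86 x 62 mm, its closed top at z 38 mm. Origin: centre of the nest, on the bench; z up, -x is its front (latch side), the lid's hinge line runs along y at x +50 mm, z 34 mm.
- lid (a joint): lid angle (rad): 0 shut, 1.75 fully open against its stop. A damped spring swings it open within about 3 s once the latch lets go; its front edge rises from x -39 mm of the socket and swings up and back.
- latch (a joint): angle of the sprung latch (rad): 0 at rest, hook over the lid's tongue; the hook lets go at about 0.2 to 0.25; stop at 0.35. Springs back when released.
- latch_tab (a point): centre of the top of the orange latch tab, moving with it; tab 26 (x) x 28 (y) x 5 mm, in front of the socket at its x -82 mm, 29 mm above the bench. It turns about a pin at socket x -52, z 18 mm: 6 to 8 mm down frees the lid, 2 N rising to 6 N. The steel hook behind it (socket x -58 to -48 mm, top z 41 mm) tips 6 mm towards the tab as it is pressed: keep the fingers off it.
- nest (a point): middle of the floor of the nest in the socket, 20 mm above the bench, where the chip carrier lies.
- chip_carrier: black chip carrier with gold pads, 22 x 30 x 10 mm, loose in the nest under the clear lid window. Origin: centre of its underside.
- dropper_bottle: bystander: small dropper bottle, 32 mm across, 94 mm high. Origin: centre of the underside.
- swab_tube: bystander: clear tube of swabs, 39 mm across, 106 mm high. Origin: centre of the underside.
- petri_dish: bystander: clear dish with dice, 60 mm across, 14 mm high. Origin: centre of the underside.
- loupe: bystander: black loupe between the switch box and the socket, 37 mm across, 40 mm high. Origin: centre of the underside.
- microscope: stereo microscope on the right of the bench, part of the room, fixed; it stands about 0.4 m high and its eyepieces lean towards the robot: keep the arm clear of it. Origin: under its stand, on the bench.
Mind the look-alikes: they are no part of the job. What is shaped like the switch_box but purple is not meant.

How it is judged:
By the outcome, as a careful person would: the job done as asked, in the order asked, and still so for the second after the job is handed in, with the robot touching nothing.
It also fails if it takes over 51 s, if anything falls off the work surface, if the arm or the gripper's body presses on something with over 40 N, if the wrist force passes 120 N, or if a joint passes its speed limit or range.

## Working session

There is one attempt and no reset: what is moved stays moved. The work goes in short steps, Python scripts to look and compute and a tool call to move; the robot and the scene stay as the last step left them, time stands still between calls to the robot, and variables do not carry over. Pictures are saved under pics/ and viewed, at most 10 in all, crops included, and the job is handed in when it is done.

Besides the shell and the picture viewer there is one more tool, called after "Request:" in YAML: its name, and indented under it one key for each argument. servo_tool: Moves the arm, as the interface text tells. Its arguments: {"type":"object","properties":{"targets":{"type":"array","items":{"type":"array","items":{"type":"number"}}}},"required":["targets"]}

```bash
mkdir -p pics
cat > h.py <<'E'
import numpy as np, cv2
from station import r
def cap(n,f=None):
    c=r.capture(n)
    if f: cv2.imwrite('pics/'+f,cv2.cvtColor(c['pixels'],cv2.COLOR_RGB2BGR))
    return c
def ray(c,u,v,z):
    M=np.array(c['world_from_camera']); d=M[:3,:3]@[(u-c['cx'])/c['fx'],(v-c['cy'])/c['fy'],1]; o=M[:3,3]
    return o+d*(z-o[2])/d[2]
E
python3 - <<'E'
from h import *
import pickle
cs={n:cap(n,n+'0.png') for n in('scene','top')}
pickle.dump(cs,open('cs.pkl','wb'))
for n in cs: print(n,np.array(cs[n]['world_from_camera']).round(3).tolist(),cs[n]['fx'])
s=r.sense();print(s['time_s'],s['tcp_pos'],np.array(s['ee_rot']).round(3).tolist(),s['gripper_width'])
E
```

```text
scene [[-0.467, -0.506, 0.725, -0.419], [-0.884, 0.256, -0.391, 0.593], [0.012, -0.824, -0.567, 0.865], [0.0, 0.0, 0.0, 1.0]] 382.3543116516475
top [[0.019, -0.986, 0.163, 0.314], [-1.0, -0.015, 0.022, 0.016], [-0.02, -0.163, -0.986, 1.579], [0.0, 0.0, 0.0, 1.0]] 400.1002600813223
0.1 [ 0.18089347 -0.59774172  0.23856395] [[-0.957, -0.289, -0.001], [-0.289, 0.957, 0.002], [0.0, 0.002, -1.0]] 1.00085166431094
```

View pics/top0.png

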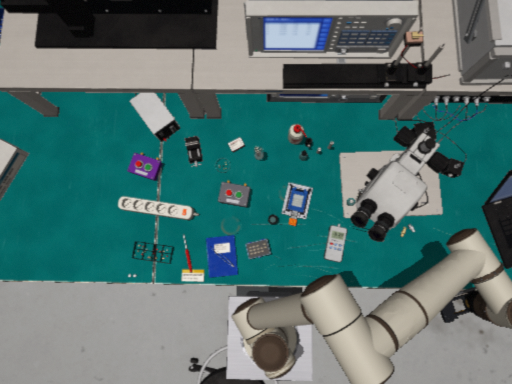

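View pics/scene0.png

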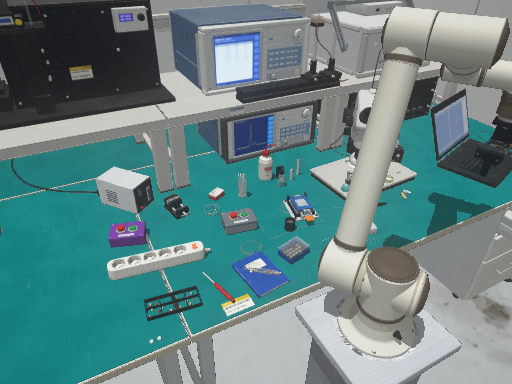

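The top view shows these candidates:
- Grey switch box at (235,193), and its purple double at (145,166).
- Strip at (155,208), with its orange rocker near (186,212).
- Socket at (296,200), with its orange tab at (292,221). The loupe is at (272,218).

I choose the grey box. Next I measure and check it in a crop.

Run:
```python
from h import *
import pickle
cs=pickle.load(open('cs.pkl','rb'))
for n,b in(('top',(110,140,320,240)),('scene',(95,170,330,290))):
    c=cs[n];p=c['pixels'];h=cv2.cvtColor(p,cv2.COLOR_RGB2HSV).astype(int)
    H,S,V=h[...,0],h[...,1],h[...,2]
    x0,y0,x1,y1=b; roi=np.zeros(H.shape,bool);roi[y0:y1,x0:x1]=1
    for k,m,z in(('red',((H<5)|(H>172))&(S>150)&(V>70),.0586),('green',(H>45)&(H<75)&(S>110)&(V>60),.0516),('orange',(H>=5)&(H<20)&(S>150)&(V>120),.045),('blue',(H>100)&(H<125)&(S>120)&(V>80),.038)):
        N,l,st,ce=cv2.connectedComponentsWithStats((m&roi).astype(np.uint8))
        for i in range(1,N):
            if st[i,4]>5: print(n,k,st[i].tolist(),ce[i].round(1),ray(c,*ce[i],.03 if k=='orange' and ce[i][0]>250 else z).round(4))
t=cv2.cvtColor(cs['top']['pixels'],cv2.COLOR_RGB2BGR)[150:240,110:320]
s=cv2.cvtColor(cs['scene']['pixels'],cv2.COLOR_RGB2BGR)[180:280,100:330]
f=lambda a:cv2.resize(a,(790,int(a.shape[0]*790/a.shape[1])),interpolation=cv2.INTER_CUBIC)
o=np.vstack([f(t),f(s)]);o=cv2.resize(o,None,fx=min(1,590/o.shape[0]),fy=min(1,590/o.shape[0]));cv2.imwrite('pics/crop.png',o)
```

```text
top red [136, 161, 6, 6, 25] [138.3 163.2] [0.6495 0.5208 0.0586]
top red [226, 190, 6, 5, 24] [228.5 192.1] [0.5409 0.1638 0.0586]
top green [145, 165, 5, 5, 19] [147.4 166.8] [0.6373 0.4864 0.0516]
top green [236, 192, 5, 5, 21] [238.2 194.1] [0.5345 0.1268 0.0516]
top orange [183, 209, 3, 6, 13] [184.2 211.4] [0.4649 0.3343 0.045 ]
top orange [289, 218, 8, 8, 47] [292.4 221.5] [ 0.4341 -0.084   0.03  ]
top blue [288, 187, 20, 26, 207] [297.4 200. ] [ 0.517  -0.1027  0.038 ]
top blue [206, 235, 29, 5, 103] [222.  237.6] [0.3673 0.1852 0.038 ]
scene red [209, 196, 7, 4, 9] [211.6 197.7] [0.6642 0.195  0.0586]
scene red [231, 213, 6, 5, 25] [233.  214.9] [0.5355 0.1685 0.0586]
scene red [117, 225, 7, 6, 34] [120.1 227.5] [0.6416 0.5263 0.0586]
scene red [214, 283, 9, 7, 34] [217.9 286.1] [0.2644 0.3406 0.0586]
scene green [241, 212, 6, 5, 22] [243.5 213.8] [0.5327 0.1296 0.0516]
scene green [129, 226, 7, 4, 24] [132.2 227.5] [0.6331 0.4902 0.0516]
scene orange [305, 215, 9, 6, 33] [309.1 217.7] [ 0.4326 -0.0795  0.03  ]
scene orange [192, 244, 5, 5, 15] [194.  245.9] [0.4628 0.338  0.045 ]
scene blue [290, 194, 23, 17, 146] [300.6 202.4] [ 0.5149 -0.097   0.038 ]
scene blue [278, 249, 31, 15, 137] [292.  256.2] [0.2884 0.0834 0.038 ]
scene blue [232, 251, 58, 39, 1035] [259.4 273. ] [0.2725 0.2062 0.038 ]
```

View pics/crop.png

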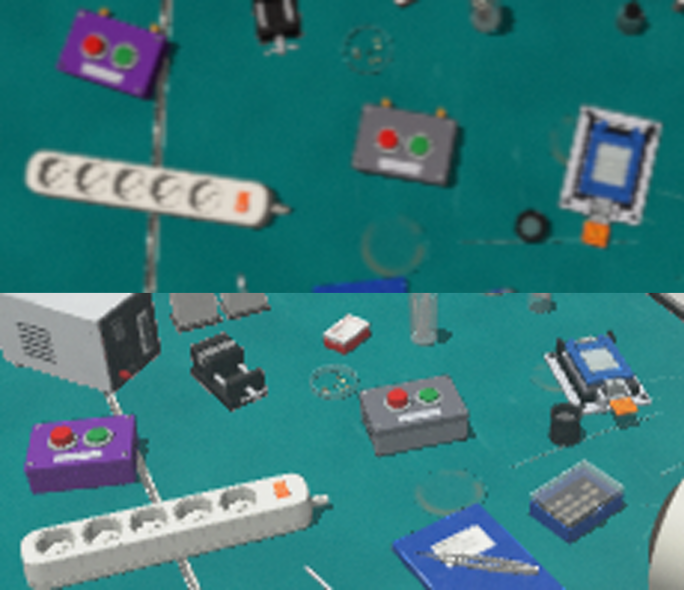

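The crop confirms the choice: the grey box has red on its left and the purple one is away. The strip's orange rocker is near its right-hand end, and the socket has its orange tab in front. Heights and the red–green spacing (37.6 mm) agree with what was given. The eyepieces come out near (0.39, -0.33), so I pass inside them, with the fingers closing on the way.

Request:
servo_tool:
  targets:
    - [0.5, 1.2, 0, -0.08, 0]
    - [1.0, 2.4, 0, -0.17, 0]
    - [1.5, 3.6, 0, -0.25, 0]
    - [1.9, 4.8, 0, -0.34, 0]
    - [2.3, 6.0, 0, -0.42, 0]

```text
time_s: 0.52
tcp_pos: [0.25, -0.4164, 0.2389]
ee_rot: [[-0.991, 0.131, -0.001], [0.131, 0.991, 0.001], [0.001, 0.001, -1.0]]
wrist_force: [1.8, 0.5, -0.9]
gripper_width: 0.704
gripper_force: 0.0
```

Request:
servo_tool:
  targets:
    - [0.15, 1.2, 0, 0, 0]
    - [0.3, 2.4, 0, 0, 0]
    - [0.5, 3.6, 0, 0, 0]
    - [0.7, 4.8, 0, 0, 0]
    - [1.2, 6.0, 0, 0, 0]

```text
time_s: 0.93
tcp_pos: [0.2845, -0.2364, 0.2392]
ee_rot: [[-0.992, 0.127, -0.0], [0.127, 0.992, 0.001], [0.001, 0.001, -1.0]]
wrist_force: [1.7, -0.7, 0.3]
gripper_width: 0.323
gripper_force: 0.0
```

Request:
servo_tool:
  targets:
    - [0.7, 1.1, 0, 0, 0]
    - [1.4, 2.2, 0, 0, 0]
    - [2.1, 3.3, 0, 0, 0]
    - [2.8, 4.4, 0, 0, 0]
    - [3.5, 5.5, 0, 0, 0]

```text
time_s: 1.35
tcp_pos: [0.3912, -0.0712, 0.2397]
ee_rot: [[-0.992, 0.125, 0.0], [0.125, 0.992, 0.0], [-0.0, 0.0, -1.0]]
wrist_force: [0.8, -0.7, 0.1]
gripper_width: 0.018
gripper_force: 0.0
```

Request:
servo_tool:
  targets:
    - [0.6, 1.2, 0, 0, 0]
    - [1.2, 2.4, 0, 0, 0]
    - [1.8, 3.6, 0, 0, 0]
    - [2.5, 4.9, 0, 0, 0]
    - [3.0, 6.0, 0, 0, 0]

```text
time_s: 1.77
tcp_pos: [0.4815, 0.109, 0.2393]
ee_rot: [[-0.992, 0.125, -0.0], [0.125, 0.992, -0.0], [0.0, -0.0, -1.0]]
wrist_force: [0.8, -0.5, 0.3]
gripper_width: 0.007
gripper_force: 0.0
```

```bash
cat >> h.py <<'E'
MK={'red':lambda H,S,V:((H<5)|(H>172))&(S>150)&(V>70),'green':lambda H,S,V:(H>45)&(H<75)&(S>110)&(V>60),'orange':lambda H,S,V:(H>=5)&(H<20)&(S>150)&(V>120)}
def blobs(c,k,amin=30):
    h=cv2.cvtColor(c['pixels'],cv2.COLOR_RGB2HSV).astype(int)
    N,l,st,ce=cv2.connectedComponentsWithStats(MK[k](h[...,0],h[...,1],h[...,2]).astype(np.uint8))
    return [(st[i].tolist(),ce[i].round(1)) for i in range(1,N) if st[i,4]>amin]
E
python3 - <<'E'
from h import *
c=cap('wrist','w1.png')
for k,z in(('red',.0586),('green',.0516),('orange',.045)):
    for b in blobs(c,k): print(k,b,ray(c,*b[1],z).round(4))
E
```

```text
red ([316, 215, 15, 9, 107], array([323.1, 219.6])) [0.5383 0.1703 0.0586]
green ([279, 213, 15, 11, 126], array([286.3, 218.6])) [0.5351 0.134  0.0516]
orange ([71, 135, 18, 26, 96], array([ 84.1, 146.1])) [ 0.4371 -0.056   0.045 ]
orange ([273, 239, 5, 12, 31], array([274.9, 244.6])) [0.5652 0.1192 0.045 ]
orange ([236, 283, 5, 16, 37], array([237.6, 291.1])) [0.6154 0.072  0.045 ]
orange ([274, 284, 5, 13, 31], array([276.4, 291.1])) [0.6208 0.1147 0.045 ]
orange ([211, 310, 159, 18, 1236], array([297.2, 319.2])) [0.6593 0.1341 0.045 ]
orange ([341, 310, 16, 8, 40], array([347.5, 312.4])) [0.6577 0.1913 0.045 ]
orange ([150, 315, 28, 3, 35], array([163.6, 315.2])) [ 0.6352 -0.0153  0.045 ]
orange ([179, 315, 32, 7, 46], array([196. , 315.7])) [0.6404 0.021  0.045 ]
orange ([53, 325, 29, 4, 41], array([ 66.5, 327.5])) [ 0.6371 -0.1285  0.045 ]
orange ([83, 324, 25, 5, 37], array([ 94. , 327.3])) [ 0.6408 -0.0973  0.045 ]
orange ([127, 326, 38, 3, 54], array([145.3, 327.6])) [ 0.6486 -0.0392  0.045 ]
```

View pics/w1.png

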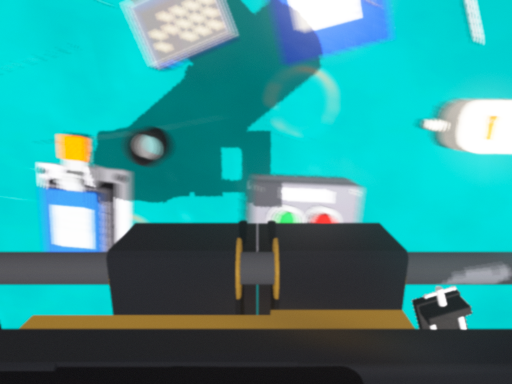

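The wrist view shows green at (287,218) and red at (323,219), both partly hidden by the finger block. The rocker is at about (491,128) and the tab at (73,147). Red averages (0.540, 0.168) over the three views.

Request:
servo_tool:
  targets:
    - [0.5, 0.5, -0.5, 0, 0]
    - [1.0, 1.0, -1.2, 0, 0]
    - [1.5, 1.5, -2.0, 0, 0]
    - [1.9, 1.9, -3.0, 0, 0]
    - [1.9, 1.9, -4.0, 0, 0]

```text
time_s: 2.23
tcp_pos: [0.5404, 0.1661, 0.1183]
ee_rot: [[-0.992, 0.124, 0.003], [0.124, 0.992, 0.001], [-0.003, 0.002, -1.0]]
wrist_force: [0.8, 0.7, -0.2]
gripper_width: 0.011
gripper_force: 0.0
```

Request:
servo_tool:
  targets:
    - [0, 0, -0.2, 0, 0]
    - [0, 0, -0.4, 0, 0]
    - [0, 0, -0.5, 0, 0]
    - [0, 0, -0.5, 0, 0]
    - [0, 0, -0.5, 0, 0]

```text
time_s: 2.65
tcp_pos: [0.5387, 0.164, 0.1063]
ee_rot: [[-0.992, 0.126, 0.003], [0.126, 0.992, 0.001], [-0.003, 0.002, -1.0]]
wrist_force: [-0.2, -0.3, 0.0]
gripper_width: 0.009
gripper_force: 0.0
```

Run:
```python
from h import *
c=cap('wrist','w2.png')
for k,z in(('red',.0586),('green',.0516),('orange',.045)):
    for b in blobs(c,k): 
        if b[1][1]<240: print(k,b,ray(c,*b[1],z).round(4))
for n in('top','scene'):
    c=cap(n)
    for k,z in(('red',.0586),('green',.0516)):
        print(n,k,[(b,ray(c,*b[1],z).round(4)) for b in blobs(c,k,5) if 222<b[1][0]<250 and 185<b[1][1]<225])
s=r.sense();print(s['tcp_pos'],s['wrist_force'])
```

```text
red ([242, 202, 36, 39, 617], array([258.8, 214.5])) [0.5365 0.167  0.0586]
green ([180, 200, 37, 24, 728], array([197.8, 212.8])) [0.5331 0.1298 0.0516]
top red []
top green []
scene red [(([230, 213, 7, 5, 28], array([233.1, 215. ])), array([0.5348, 0.1686, 0.0586]))]
scene green [(([241, 212, 6, 5, 22], array([243.5, 213.8])), array([0.5328, 0.1297, 0.0516]))]
[0.53857738 0.16401436 0.10607379] [0.83245209 0.31745766 0.59563838]
```

View pics/w2.png

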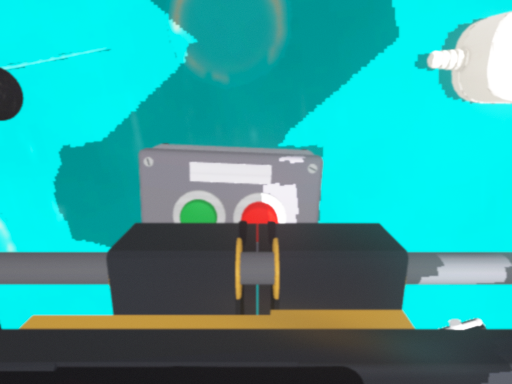

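The wrist view shows red at (259,214), straight under the fingertips at column 258. Green is at (198,213), well to the side. Pressing red now.

Request:
servo_tool:
  targets:
    - [0, 0.08, -0.3, 0, 0]
    - [0, 0.08, -0.6, 0, 0]
    - [0, 0.08, -0.85, 0, 0]
    - [0, 0.08, -1.0, 0, 0]
    - [0, 0.08, -1.1, 0, 0]

```text
time_s: 3.22
tcp_pos: [0.5374, 0.166, 0.0706]
ee_rot: [[-0.992, 0.126, -0.002], [0.126, 0.992, -0.001], [0.002, -0.001, -1.0]]
wrist_force: [-1.4, -0.2, 2.8]
gripper_width: 0.005
gripper_force: 1.6
```

Request:
servo_tool:
  targets:
    - [0, 0, -0.06, 0, 0]
    - [0, 0, -0.12, 0, 0]
    - [0, 0, -0.18, 0, 0]
    - [0, 0, -0.22, 0, 0]
    - [0, 0, -0.22, 0, 0]

```text
time_s: 3.63
tcp_pos: [0.5375, 0.166, 0.0687]
ee_rot: [[-0.992, 0.124, -0.0], [0.124, 0.992, -0.001], [0.0, -0.001, -1.0]]
wrist_force: [-10.6, -1.2, 24.0]
gripper_width: 0.005
gripper_force: 12.0
```

It bottomed out with the tips at 51.7 mm and 24 N. Lifting off to check the keys.

Request:
servo_tool:
  targets:
    - [0, 0, 0.3, 0, 0]
    - [0, 0, 0.9, 0, 0]
    - [0, 0, 1.7, 0, 0]
    - [0, 0, 2.5, 0, 0]
    - [0, 0, 2.5, 0, 0]

```text
time_s: 4.05
tcp_pos: [0.5411, 0.1675, 0.145]
ee_rot: [[-0.992, 0.125, 0.009], [0.125, 0.992, 0.004], [-0.009, 0.005, -1.0]]
wrist_force: [0.5, 0.0, -0.5]
gripper_width: 0.006
gripper_force: 0.0
```

Request:
servo_tool:
  targets:
    - [-0.7, 0.8, 0, 0, 0]
    - [-1.4, 1.6, 0, 0, 0]
    - [-2.1, 2.4, 0, 0, 0]
    - [-2.5, 3.2, 0, 0, 0]
    - [-2.5, 4.0, 0, 0, 0]

```text
time_s: 4.47
tcp_pos: [0.4608, 0.2867, 0.1398]
ee_rot: [[-0.992, 0.125, -0.001], [0.125, 0.992, -0.0], [0.001, -0.0, -1.0]]
wrist_force: [0.2, 0.4, -0.8]
gripper_width: 0.009
gripper_force: 0.0
```

Request:
servo_tool:
  targets:
    - [0, 0, 0, 0, 0]
    - [0, 0, 0, 0, 0]
    - [0, 0, 0, 0, 0]
    - [0, 0, 0, 0, 0]
    - [0, 0, 0, 0, 0]

```text
time_s: 4.88
tcp_pos: [0.4632, 0.2852, 0.1398]
ee_rot: [[-0.992, 0.127, -0.0], [0.127, 0.992, -0.0], [0.0, -0.0, -1.0]]
wrist_force: [-0.1, -0.2, 0.5]
gripper_width: 0.001
gripper_force: 0.0
```

Run:
```python
from h import *
c=cap('wrist','w3.png')
for k in('red','green','orange'):
    for b in blobs(c,k): 
        if b[1][1]<240: print(k,b,[ray(c,*b[1],z).round(4) for z in ((.0516,.0586) if k!='orange' else (.045,))])
c=cap('scene','s3.png')
for k in('red','green'): print([(b,ray(c,*b[1],.0516).round(4),ray(c,*b[1],.0586).round(4)) for b in blobs(c,k,5) if 222<b[1][0]<250 and 185<b[1][1]<225])
```

```text
orange ([318, 176, 20, 33, 520], array([326.6, 192.1])) [array([0.4662, 0.3372, 0.045 ])]
[(([230, 214, 7, 4, 21], array([233.1, 215.6])), array([0.54  , 0.1663, 0.0516]), array([0.5317, 0.17  , 0.0586]))]
[(([241, 210, 6, 7, 31], array([243.6, 213.1])), array([0.5363, 0.1276, 0.0516]), array([0.528 , 0.1316, 0.0586]))]
```

View pics/w3.png

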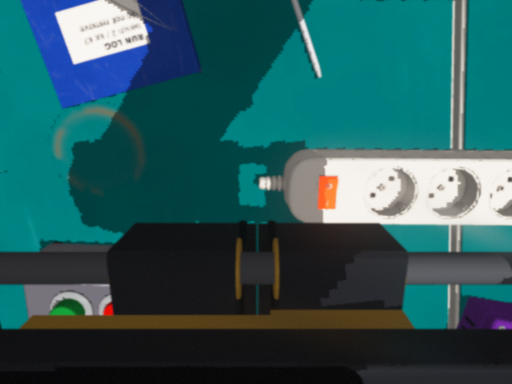

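The keys are right: the scene view shows red 0.6 px lower, and green 0.7 px higher and taller. In the wrist view the rocker is whole at (327,192), which gives (0.466, 0.337), and the strip lies parallel to the tool axes. I press at (0.4515, 0.339), about 15 mm off the hinge line on the -x side.

Request:
servo_tool:
  targets:
    - [-0.2, 0.9, 0, 0, 0]
    - [-0.4, 1.8, -0.3, 0, 0]
    - [-0.4, 1.8, -1.0, 0, 0]
    - [-0.4, 1.8, -1.7, 0, 0]
    - [-0.4, 1.8, -2.0, 0, 0]

```text
time_s: 5.4
tcp_pos: [0.4499, 0.339, 0.0775]
ee_rot: [[-0.992, 0.127, -0.003], [0.127, 0.992, -0.003], [0.003, -0.003, -1.0]]
wrist_force: [-0.7, -0.2, -0.3]
gripper_width: 0.007
gripper_force: 0.0
```

Request:
servo_tool:
  targets:
    - [0, 0, 0, 0, 0]
    - [0, 0, 0, 0, 0]
    - [0, 0, 0, 0, 0]
    - [0, 0, 0, 0, 0]
    - [0, 0, 0, 0, 0]

```text
time_s: 5.82
tcp_pos: [0.4516, 0.3406, 0.0812]
ee_rot: [[-0.992, 0.126, 0.001], [0.126, 0.992, 0.002], [-0.001, 0.002, -1.0]]
wrist_force: [0.7, -0.2, 0.2]
gripper_width: 0.005
gripper_force: 0.0
```

Request:
servo_tool:
  targets:
    - [0, -0.05, -0.2, 0, 0]
    - [0, -0.05, -0.4, 0, 0]
    - [0, -0.05, -0.55, 0, 0]
    - [0, -0.05, -0.63, 0, 0]
    - [0, -0.05, -0.67, 0, 0]

```text
time_s: 6.23
tcp_pos: [0.4497, 0.3386, 0.0604]
ee_rot: [[-0.992, 0.126, -0.002], [0.126, 0.992, -0.001], [0.002, -0.002, -1.0]]
wrist_force: [-9.8, 0.1, 17.5]
gripper_width: 0.002
gripper_force: 9.1
```

Request:
servo_tool:
  targets:
    - [0, 0, 0, 0, 0]
    - [0, 0, 0, 0, 0]
    - [0, 0, -0.02, 0, 0]
    - [0, 0, -0.02, 0, 0]
    - [0, 0, -0.02, 0, 0]

```text
time_s: 6.65
tcp_pos: [0.4496, 0.3386, 0.0605]
ee_rot: [[-0.992, 0.125, -0.002], [0.125, 0.992, -0.001], [0.002, -0.001, -1.0]]
wrist_force: [-9.2, -1.0, 14.7]
gripper_width: 0.001
gripper_force: 7.3
```

Request:
servo_tool:
  targets:
    - [0, 0, 0.3, 0, 0]
    - [0, 0, 1.0, 0, 0]
    - [0, 0, 2.0, 0, 0]
    - [0.1, -0.8, 2.7, 0, 0]
    - [0.4, -1.8, 2.7, 0, 0]

```text
time_s: 7.07
tcp_pos: [0.4651, 0.2876, 0.1448]
ee_rot: [[-0.993, 0.121, 0.008], [0.121, 0.993, 0.006], [-0.007, 0.007, -1.0]]
wrist_force: [0.2, 0.3, 0.0]
gripper_width: 0.006
gripper_force: 0.0
```

Request:
servo_tool:
  targets:
    - [0, 0, 0, 0, 0]
    - [0, 0, 0, 0, 0]
    - [0, 0, 0, 0, 0]
    - [0, 0, 0, 0, 0]
    - [0, 0, 0, 0, 0]

```text
time_s: 7.48
tcp_pos: [0.4628, 0.2852, 0.1397]
ee_rot: [[-0.992, 0.125, -0.001], [0.125, 0.992, -0.001], [0.0, -0.001, -1.0]]
wrist_force: [-0.5, 0.4, 0.2]
gripper_width: 0.005
gripper_force: 0.0
```

Run:
```python
from h import *
c=cap('wrist','w4.png')
print([(b,ray(c,*b[1],.045).round(4)) for b in blobs(c,'orange') if b[1][1]<240])
a=cv2.imread('pics/w3.png')[150:230,270:390];b=cv2.imread('pics/w4.png')[150:230,270:390]
cv2.imwrite('pics/rk.png',cv2.resize(np.hstack([a,b]),None,fx=3,fy=3,interpolation=cv2.INTER_CUBIC))
```

```text
[(([318, 176, 19, 33, 517], array([326.8, 193. ])), array([0.4664, 0.3372, 0.045 ]))]
```

View pics/rk.png

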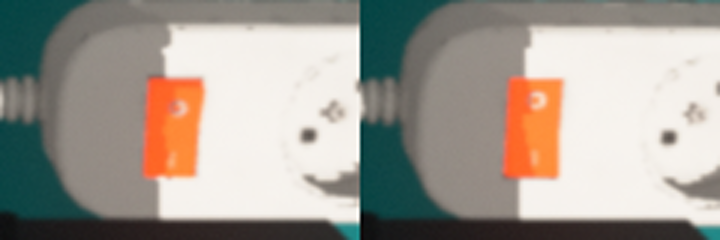

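The crop compares the rocker before and after: the ring half is now tipped down, so the strip is off. Now to the socket.

Request:
servo_tool:
  targets:
    - [0, -1.2, 0, 0, 0]
    - [0, -2.4, 0, 0, 0]
    - [0, -3.6, 0, 0, 0]
    - [0, -4.8, 0, 0, 0]
    - [0, -6.0, 0, 0, 0]

```text
time_s: 7.95
tcp_pos: [0.4627, 0.1037, 0.1401]
ee_rot: [[-0.992, 0.124, -0.0], [0.124, 0.992, -0.0], [0.0, -0.0, -1.0]]
wrist_force: [0.9, 0.7, -0.0]
gripper_width: 0.005
gripper_force: 0.0
```

Request:
servo_tool:
  targets:
    - [0.1, -1.0, 0, 0, 0]
    - [0.2, -2.0, 0, 0, 0]
    - [0.3, -3.2, 0, 0, 0]
    - [0.3, -4.0, 0, 0, 0]
    - [0.3, -4.0, 0, 0, 0]

```text
time_s: 8.37
tcp_pos: [0.4715, -0.0181, 0.1399]
ee_rot: [[-0.992, 0.13, -0.001], [0.13, 0.992, -0.001], [0.001, -0.001, -1.0]]
wrist_force: [0.5, -0.1, -0.5]
gripper_width: -0.0
gripper_force: 0.0
```

Request:
servo_tool:
  targets:
    - [0, 0, 0, 0, 0]
    - [0, 0, 0, 0, 0]
    - [0, 0, 0, 0, 0]
    - [0, 0, 0, 0, 0]
    - [0, 0, 0, 0, 0]

```text
time_s: 8.78
tcp_pos: [0.4721, -0.0144, 0.1402]
ee_rot: [[-0.992, 0.124, 0.0], [0.124, 0.992, 0.0], [-0.0, 0.0, -1.0]]
wrist_force: [-0.2, 0.2, 0.3]
gripper_width: 0.005
gripper_force: 0.0
```

Run:
```python
from h import *
c=cap('wrist','w5.png')
for z in (.029,):
  print([(b,ray(c,*b[1],z).round(4)) for b in blobs(c,'orange') if b[1][1]<240])
```

```text
[(([143, 138, 38, 36, 1217], array([161.6, 155.6])), array([ 0.4361, -0.0806,  0.029 ]))]
```

View pics/w5.png

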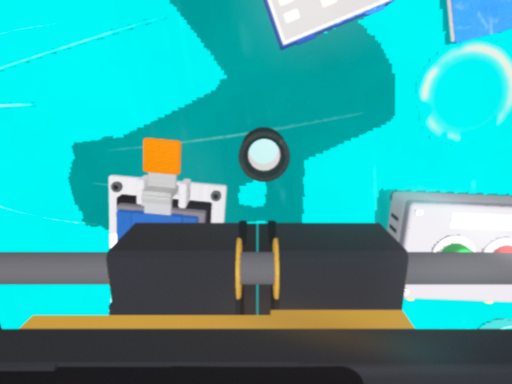

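The wrist view shows the tab at (162,156), with the hook below it at (160,190), the loupe at (264,155), and the box to the right with both keys. The tab centre is (0.436, -0.081), in keeping with the other views. I aim 4 mm farther out and turn slightly.

Request:
servo_tool:
  targets:
    - [-0.5, -0.8, 0, -0.02, 0]
    - [-1.0, -1.6, 0, -0.04, 0]
    - [-1.35, -2.2, 0, -0.07, 0]
    - [-1.35, -2.2, -0.8, -0.07, 0]
    - [-1.35, -2.2, -1.6, -0.07, 0]

```text
time_s: 9.25
tcp_pos: [0.4323, -0.0816, 0.0931]
ee_rot: [[-0.981, 0.196, 0.005], [0.196, 0.981, 0.001], [-0.005, 0.002, -1.0]]
wrist_force: [0.9, 0.9, -0.8]
gripper_width: 0.004
gripper_force: 0.0
```

Request:
servo_tool:
  targets:
    - [0, 0, -0.3, 0, 0]
    - [0, 0, -0.6, 0, 0]
    - [0, 0, -0.9, 0, 0]
    - [0, 0, -0.9, 0, 0]
    - [0, 0, -0.9, 0, 0]

```text
time_s: 9.67
tcp_pos: [0.4314, -0.0811, 0.0651]
ee_rot: [[-0.981, 0.194, -0.001], [0.194, 0.981, -0.0], [0.001, -0.0, -1.0]]
wrist_force: [-0.6, -0.1, 0.1]
gripper_width: 0.007
gripper_force: 0.0
```

Run:
```python
from h import *
c=cap('wrist','w6.png')
print([(b,ray(c,*b[1],.029).round(4)) for b in blobs(c,'orange') if b[1][1]<240]); print(r.sense()['tcp_pos'])
```

```text
[(([232, 212, 49, 39, 601], array([255.7, 220.1])), array([ 0.4281, -0.0796,  0.029 ]))]
[ 0.43187333 -0.08103616  0.06552662]
```

View pics/w6.png

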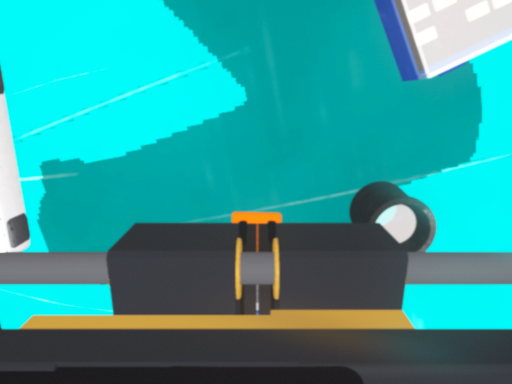

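The tab's front edge shows at (256,214), centred under the fingers (column 258), and the loupe is clear at (393,215). Pressing the tab.

Request:
servo_tool:
  targets:
    - [0, 0, -0.3, 0, 0]
    - [0, 0, -0.5, 0, 0]
    - [0, 0, -0.65, 0, 0]
    - [0, 0, -0.73, 0, 0]
    - [0, 0, -0.8, 0, 0]

```text
time_s: 10.13
tcp_pos: [0.4305, -0.0812, 0.0412]
ee_rot: [[-0.981, 0.195, -0.002], [0.195, 0.981, 0.0], [0.002, -0.0, -1.0]]
wrist_force: [-3.9, 3.9, 6.7]
gripper_width: 0.006
gripper_force: 3.5
```

Request:
servo_tool:
  targets:
    - [0, 0, -0.03, 0, 0]
    - [0, 0, -0.06, 0, 0]
    - [0, 0, -0.08, 0, 0]
    - [0, 0, -0.08, 0, 0]
    - [0, 0, -0.08, 0, 0]

```text
time_s: 10.55
tcp_pos: [0.4301, -0.0811, 0.039]
ee_rot: [[-0.981, 0.195, -0.003], [0.195, 0.981, 0.0], [0.003, -0.0, -1.0]]
wrist_force: [-4.9, 3.8, 6.6]
gripper_width: 0.005
gripper_force: 3.8
```

Run:
```python
from h import *
c=cap('top','t6.png');s=cap('scene','s6.png')
a=cv2.imread('pics/t6.png')[160:250,240:360];b=cv2.imread('pics/s6.png')[150:240,250:370]
cv2.imwrite('pics/lid.png',cv2.resize(np.hstack([a,b]),None,fx=3,fy=3,interpolation=cv2.INTER_CUBIC))
```

```text
(no output)
```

View pics/lid.png

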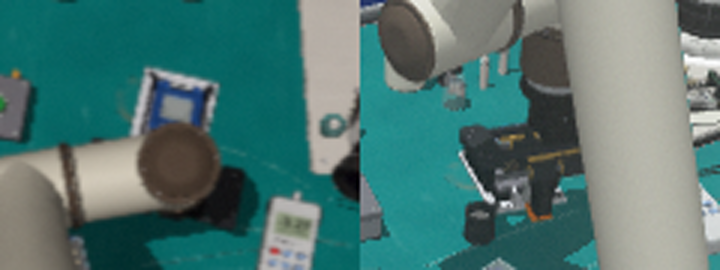

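The top crop shows the arm over the tab, with the blue lid at about (300,193) and partly hidden. That was my tenth and last picture, so from here I track the lid by numbers.

Request:
servo_tool:
  targets:
    - [0, 0, 0, 0, 0]
    - [0, 0, 0, 0, 0]
    - [0, 0, 0, 0, 0]
    - [0, 0, 0, 0, 0]
    - [0, 0, 0, 0, 0]

```text
time_s: 11.07
tcp_pos: [0.4301, -0.0811, 0.0391]
ee_rot: [[-0.981, 0.195, -0.003], [0.195, 0.981, 0.0], [0.003, -0.0, -1.0]]
wrist_force: [-5.3, 4.0, 6.1]
gripper_width: 0.009
gripper_force: 3.8
```

```bash
cat >> h.py <<'E'
MK['blue']=lambda H,S,V:(H>100)&(H<125)&(S>120)&(V>60)
def lid(c): return [b for b in blobs(c,'blue',8) if 275<b[1][0]<325 and 160<b[1][1]<225]
E
python3 - <<'E'
from h import *
import pickle
cs=pickle.load(open('cs.pkl','rb'))
f=lambda p:{'pixels':cv2.cvtColor(cv2.imread(p),cv2.COLOR_BGR2RGB)}
print(lid(cs['top']),lid(f('pics/t6.png')),lid(cap('top')))
print(lid(cs['scene']),lid(f('pics/s6.png')),lid(cap('scene')));print(r.sense()['wrist_force'])
E
```

```text
[([288, 187, 20, 26, 213], array([297.5, 199.9]))] [([290, 187, 18, 16, 108], array([298.3, 193.8]))] [([292, 187, 7, 6, 23], array([294.8, 189.5])), ([303, 190, 6, 5, 20], array([305.8, 192.1]))]
[([290, 194, 23, 17, 146], array([300.6, 202.4]))] [] [([290, 180, 16, 13, 75], array([296.7, 184.8]))]
[-4.07309126  4.43899208  6.24703649]
```

The lid is swinging open. I lift off up and back, away from it.

Request:
servo_tool:
  targets:
    - [0, 0, 0, 0, 0]
    - [0, 0, 0, 0, 0]
    - [0, 0, 0, 0, 0]
    - [0, 0, 0, 0, 0]
    - [0, 0, 0, 0, 0]

```text
time_s: 11.58
tcp_pos: [0.4301, -0.0811, 0.0391]
ee_rot: [[-0.981, 0.195, -0.003], [0.195, 0.981, 0.0], [0.003, -0.0, -1.0]]
wrist_force: [-4.0, 5.0, 5.6]
gripper_width: 0.006
gripper_force: 3.8
```

Request:
servo_tool:
  targets:
    - [0, 0, 0.2, 0, 0]
    - [0, 0, 0.6, 0, 0]
    - [-0.3, 0, 1.2, 0, 0]
    - [-0.8, 0, 2.0, 0, 0]
    - [-1.4, 0, 3.0, 0, 0]

```text
time_s: 12.0
tcp_pos: [0.3891, -0.0815, 0.1291]
ee_rot: [[-0.981, 0.195, -0.002], [0.195, 0.981, -0.001], [0.002, -0.001, -1.0]]
wrist_force: [0.7, 1.1, 1.0]
gripper_width: 0.008
gripper_force: 0.0
```

Request:
servo_tool:
  targets:
    - [0, 0.8, 0.4, 0, 0]
    - [0, 1.6, 0.8, 0, 0]
    - [0, 2.4, 1.2, 0, 0]
    - [0, 3.2, 1.6, 0, 0]
    - [0, 4.0, 2.0, 0, 0]

```text
time_s: 12.42
tcp_pos: [0.3896, 0.0397, 0.1901]
ee_rot: [[-0.981, 0.195, 0.002], [0.195, 0.981, 0.001], [-0.002, 0.001, -1.0]]
wrist_force: [0.5, 0.5, -0.1]
gripper_width: 0.006
gripper_force: 0.0
```

Request:
servo_tool:
  targets:
    - [0, 0, 0, 0, 0]
    - [0, 0, 0, 0, 0]
    - [0, 0, 0, 0, 0]
    - [0, 0, 0, 0, 0]
    - [0, 0, 0, 0, 0]

```text
time_s: 12.83
tcp_pos: [0.3891, 0.0378, 0.1883]
ee_rot: [[-0.981, 0.196, -0.001], [0.196, 0.981, -0.001], [0.001, -0.001, -1.0]]
wrist_force: [-0.3, 0.2, -0.3]
gripper_width: 0.006
gripper_force: 0.0
```

Request:
servo_tool:
  targets:
    - [0, 0, 0, 0, 0]
    - [0, 0, 0, 0, 0]
    - [0, 0, 0, 0, 0]
    - [0, 0, 0, 0, 0]
    - [0, 0, 0, 0, 0]

```text
time_s: 13.25
tcp_pos: [0.3895, 0.0386, 0.1888]
ee_rot: [[-0.981, 0.195, -0.0], [0.195, 0.981, -0.0], [0.0, -0.0, -1.0]]
wrist_force: [0.3, -0.8, 0.3]
gripper_width: 0.006
gripper_force: 0.0
```

Request:
servo_tool:
  targets:
    - [0, 0, 0, 0, 0]
    - [0, 0, 0, 0, 0]
    - [0, 0, 0, 0, 0]
    - [0, 0, 0, 0, 0]
    - [0, 0, 0, 0, 0]

```text
time_s: 13.67
tcp_pos: [0.3895, 0.0387, 0.1889]
ee_rot: [[-0.981, 0.195, 0.0], [0.195, 0.981, 0.0], [-0.0, 0.0, -1.0]]
wrist_force: [-0.4, -0.4, -0.3]
gripper_width: 0.006
gripper_force: 0.0
```

```bash
cat > chk.py <<'E'
from h import *
import pickle
cs=pickle.load(open('cs.pkl','rb'))
for n in('top','scene'):
    c=cap(n); print(n,'lid',lid(c))
    for k,(x0,x1,y0,y1) in (('red',(222,250,185,225)),('green',(222,250,185,225)),('orange',(180,200,205,250)),('orange',(285,315,210,226))):
        g=lambda c:[b for b in blobs(c,k,5) if x0<b[1][0]<x1 and y0<b[1][1]<y1]
        print(k,g(cs[n]),'->',g(c))
    if n=='scene': print('lid px vertical ends', [ray(c,297,v,.1).round(3).tolist() for v in (170,190)])
s=r.sense();print(s['time_s'],s['tcp_pos'],s['wrist_force'])
E
python3 chk.py
```

```text
top lid [([293, 179, 18, 12, 101], array([301.3, 184.1]))]
red [([226, 190, 6, 5, 24], array([228.5, 192.1]))] -> [([227, 190, 5, 6, 21], array([228.8, 192.4]))]
green [([236, 192, 5, 5, 21], array([238.2, 194.1]))] -> [([236, 192, 6, 5, 24], array([238.3, 194.1]))]
orange [([183, 209, 3, 6, 13], array([184.2, 211.4]))] -> [([183, 209, 3, 6, 14], array([184. , 211.5]))]
orange [([289, 218, 8, 8, 47], array([292.4, 221.5]))] -> [([289, 218, 8, 8, 47], array([292.4, 221.5]))]
scene lid [([296, 186, 9, 10, 50], array([301. , 190.6]))]
red [([231, 213, 6, 5, 25], array([233. , 214.9]))] -> [([231, 214, 6, 4, 20], array([233.2, 215.6]))]
green [([241, 212, 6, 5, 22], array([243.5, 213.8]))] -> [([241, 210, 6, 7, 31], array([243.6, 213.1]))]
orange [([192, 244, 5, 5, 15], array([194. , 245.9]))] -> [([192, 244, 5, 5, 16], array([193.8, 245.9]))]
orange [([305, 215, 9, 6, 33], array([309.1, 217.7]))] -> [([305, 215, 9, 6, 34], array([309.1, 217.8]))]
lid px vertical ends [[0.632, -0.152, 0.1], [0.515, -0.076, 0.1]]
13.7667 [0.38950656 0.03873859 0.18886152] [-0.37867693  0.34358652  0.6313469 ]
```

Request:
servo_tool:
  targets:
    - [0, 0, 0, 0, 0]
    - [0, 0, 0, 0, 0]
    - [0, 0, 0, 0, 0]
    - [0, 0, 0, 0, 0]
    - [0, 0, 0, 0, 0]

```text
time_s: 14.18
tcp_pos: [0.3895, 0.0387, 0.1888]
ee_rot: [[-0.981, 0.195, -0.0], [0.195, 0.981, -0.0], [0.0, -0.0, -1.0]]
wrist_force: [0.7, 0.3, -0.1]
gripper_width: 0.003
gripper_force: 0.0
```

Request:
servo_tool:
  targets:
    - [0, 0, 0, 0, 0]
    - [0, 0, 0, 0, 0]
    - [0, 0, 0, 0, 0]
    - [0, 0, 0, 0, 0]
    - [0, 0, 0, 0, 0]

```text
time_s: 14.6
tcp_pos: [0.3895, 0.0387, 0.1889]
ee_rot: [[-0.981, 0.195, -0.0], [0.195, 0.981, -0.0], [0.0, -0.0, -1.0]]
wrist_force: [-0.2, -0.4, -0.1]
gripper_width: 0.008
gripper_force: 0.0
```

Request:
servo_tool:
  targets:
    - [0, 0, 0, 0, 0]
    - [0, 0, 0, 0, 0]
    - [0, 0, 0, 0, 0]
    - [0, 0, 0, 0, 0]
    - [0, 0, 0, 0, 0]

```text
time_s: 15.02
tcp_pos: [0.3895, 0.0387, 0.1888]
ee_rot: [[-0.981, 0.195, -0.0], [0.195, 0.981, 0.0], [0.0, 0.0, -1.0]]
wrist_force: [0.3, 0.0, -0.0]
gripper_width: 0.004
gripper_force: 0.0
```

```bash
cat > l.py <<'E'
from h import *
c=cap('top');print(lid(c))
M=np.linalg.inv(np.array(c['world_from_camera']))
for a in (1.4,1.6,1.75):
    x=.05-.089*np.cos(a);z=.034+.089*np.sin(a);p=M@[.516+.981*x,-.097-.195*x,z,1]
    print(a,c['cx']+c['fx']*p[0]/p[2],c['cy']+c['fy']*p[1]/p[2])
p=M@[.516+.981*.05,-.097-.195*.05,.034,1];print('hinge',c['cx']+c['fx']*p[0]/p[2],c['cy']+c['fy']*p[1]/p[2])
E
python3 l.py
```

```text
[([293, 179, 18, 12, 100], array([301.3, 184.2]))]
1.4 299.5257962748824 188.14648408072813
1.6 300.5015537273822 183.4496975927508
1.75 301.175664196653 180.05410347538665
hinge 298.43048030662044 187.97770618174928
```

The lid is still, with its edge at row 179–180, which fits 1.75 rad (fully open). The keys and the rocker are as wanted and the arm touches nothing.

```bash
python3 -c "
from station import r
print(r.finish_job())"
```

```text
the job is handed in; nothing more can be done
None
```

The job is done in the order asked and handed in at about 15 s: red key fully in with green out, strip rocker off, then the latch pressed and the lid fully open; the hand-in returned no verdict.

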